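Turn the pizza slicing turntable back one notch past its ratchet pawl

TASK

The pizza's slicing turntable has been clicked round one slice too far. With a fingertip, push the pawl's ball lever over so the pawl lifts out of its notch and stays up, push the table backward (clockwise seen from above) by one of its upright pins until the next notch stands under the pawl, exactly one notch, then push the lever back over so that the pawl drops home in that notch. Push lightly and grip or lift nothing; the pizza stays on the table and the things around it stay where they are.

Things in the scene. Friction and masses are not known exactly. Their poses are not given: they have to be found in the camera images.
- slicer_base: Fixed dark steel base of the slicing turntable. Origin: centre of its underside, on the table's upright axis. In its frame the pawl's nose is 214 mm from the axis, 75 deg clockwise from +x seen from above (robot's right); the pawl bracket there, outside the ring, reaches 275 mm out and 69 mm up. 'Forward' for pawl and lever = level, 15 deg counter-clockwise from its +x.
- hub (a point): Centre of the table's top, 28 mm above the worktop. The table: wooden disc with a steel index ring (200 to 228 mm from the axis, top also 28 mm up) with 8 notches through it, 45 deg apart, each 22 mm wide, an upright wall at its counter-clockwise end and a 20 mm ramp at its clockwise end.
- pin (a point): Centre of the top of one of 8 equal upright steel pan pins (12 mm thick, 36 mm tall, top 64 mm above the worktop, 187 mm from the axis, 45 deg apart, midway between the notches) that stand round the pan: the one on the robot's left, near side, at the start. It turns with the table. Any pin can be pushed with the side of a fingertip.
- turntable (a joint): Table angle (rad), growing counter-clockwise from above (forward). Start 0 within 0.02, pawl in a notch; one notch back is -0.785; play in a notch 0.03 either way. No stops; about 1.2 N at a pin turns it; stays where left. Pawl down: goes forward (ramps lift the pawl), backward only to the notch's wall. With the pawl resting on the ring, pushing back lets it drop into the next notch and catch.
- pawl (a joint): Angle of the steel pawl (rad): 0 = down, nose in a notch; about 0.14 = nose resting on top of the ring; 1.05 = thrown over, nose up, lever at its stop. It tips over by its own weight: from below about 0.4 it falls down, from above about 0.7 it falls back to 1.05 and stays there. Its nose arm is 74 mm long and swings up ahead of the lever.
- pawl_knob (a point): Centre of the black ball, 27 mm in diameter, on the end of the pawl's lever, 70 mm from the axle. Pawl down: 33 mm forward of the axle, 108 mm above the worktop. Thrown over: 37 mm behind the axle, 105 mm above the worktop. At the top of its swing it is 116 mm above the worktop. About 1 to 2 N sideways moves it.
- pawl_axle (a point): Point on the pawl's level axle, 46 mm above the worktop, over the index ring, 70 mm behind the pawl's nose. The ball lever swings over it, in the upright plane of the forward direction.
- pizza_pan: Round aluminium pan with a baked pizza, 351 mm across, 20 mm high, lying loose on the table inside the pins (4 mm of play). Origin: centre of its underside, 28 mm above the worktop.
- pizza_cutter: Wheel cutter with a red handle lying on the worktop left of the table, 224 x 95 x 30 mm. Origin: centre of its underside; long side along its x axis. Bystander.
- dip_red: Lidded red dip cup, 69 mm across, 34 mm tall, standing right of the table near the pawl. Origin: centre of its underside. Bystander.

How it is judged:
By the outcome, as a careful person would: the job done as asked, in the order asked, and still so for the second after the job is handed in, with the robot touching nothing.
It also fails if it takes over 64 s, if anything falls off the work surface, if the arm or the gripper's body presses on something with over 40 N, if the wrist force passes 120 N, or if a joint passes its speed limit or range.

ROBOT

A 7-joint arm with a two-finger parallel gripper is mounted at the origin on a cart in front of the work surface, level with it; the furniture and walls round the work are solid. World frame = base frame: x ahead of the robot, y to its left, z up, the work surface at z = 0. Lengths are in m, angles in rad, forces in N, time in s.
With the tool pointing down it reaches from about 0.4 to 0.75 m from the base axis. Payload 19.5 kg.
Tool frame: the origin (TCP) lies midway between the tips of the shut fingers; the grasp point (between the pads) lies 19 mm behind it; z points along the fingers, y is the direction in which the jaws open and shut (so a half turn about z gives the same grasp; the last joint's range is limited). The gripper opens to 85 mm and grips with 20 to 120 N. Pads are 22 mm wide; open, the fingers measure 114 mm over their backs; the gripper's body (76 mm by 85 mm) begins 54 mm behind the grasp point. The pads swing forward as they close: fully open they stand 13 mm farther back than shut.
Start: joints at [1.118, 0.707, -0.028, 1.485, 0.022, 0.951, -0.075], TCP at [0.23, -0.527, 0.231] pointing down, gripper open.
Joint ranges: [-2.71, 2.71], [-0.32, 2.16], [-1.57, 1.52], [0, 2.45], [-1.46, 4.6], [0, 2.02], [-2.83, 2.83]. Speed limits (rad/s): [1.89, 1.89, 2.57, 2.57, 3.01, 3.01, 3.01].

INTERFACE

Orientations are given as a rotation vector (axis times angle).
In Python, from rig import state, viewer, arm gives the robot as it stands.
- The arm moves only by the tool arm_command, never from a script. Its argument "rows" is a list of rows, each an object of numbers: "dx", "dy", "dz": the shift along the tool's x, y, z in mm; "yaw": the turn about the tool's z in rad; "hand": the finger opening in mm, from 0 to 85.4. In form: [{"dx": .., "dy": .., "dz": .., "yaw": .., "hand": ..}, ...]. A call has 1 to 8 rows; each row is the pose to reach, as a shift and turn from the pose commanded when the call began, along the tool's axes at that moment; what a row does not reach only later rows make up. A row lasts 1/10 s, in which the tool goes at most 50 mm and 8.59 degrees, less where a joint would pass 70% of its speed; a pose out of reach is approached as far as the arm can. A call with a gripper value outside its range is refused whole. The fingers move at their own pace and stop on an object; the grip force is fixed at half the most. Time passes only in rows, so rows that repeat a pose let the fingers close. It gives the time, the measured TCP pose, the force and the opening at its end, in the units of the state.
- state(): the state, without advancing time (a new reading comes with each control period).
- viewer.capture(name): name is "scene" or "side" or "wrist"; returns a dict with "frame" (480x640x3 uint8, red, green, blue), "z_map" (480x640 float32, m along the optical axis (not along the pixel's ray), 0 where there is no reading), "mtx" (3x3 intrinsics, pixels), "D" ([k1, k2, p1, p2, k3] as OpenCV has them; the pictures are not rectified), "cam_to_world" (4x4, takes a point from camera to world coordinates). Camera axes: x right, y down, z forward; pixel columns grow to the right and rows downward; lengths in m; the calibration is good to about 2 mm. A picture is of the moment at which its call begins.
- arm.finish_job(): hands the job in, once; it reports no verdict.
The state is a dict: "time": time; "joint_pos": joint angles; "dq": joint speeds; "effort": joint torques, N m; "tcp_pos": TCP position; "eef_rot": TCP orientation; "contact_force": force on the tool from outside, world axes, zero at the start; "wrist_torque": the same for the moment, N m; "opening": finger opening in m.
Only numpy, scipy, OpenCV 4.12 (cv2) and the standard library are available. Lean on these libraries where they do the work, as an engineer would, in place of code of your own. Each camera call takes 0.05 s, during which the arm holds its last target. There are 200 camera calls.

## Working session

There is one attempt and no reset: what is moved stays moved. The work goes in short steps, Python scripts to look and compute and a tool call to move; the robot and the scene stay as the last step left them, time stands still between calls to the robot, and variables do not carry over. Pictures are saved under pics/ and viewed, on a budget of 10 in all, crops included, one or two more only if the job needs it, and the job is handed in when it is done.

Besides the shell and the picture viewer there is one more tool, called after "Request:" as a command line: name --argument value ..., lists and objects as JSON in quotes. arm_command: Moves the arm, as the interface text tells. Its arguments: {"type":"object","properties":{"rows":{"type":"array","items":{"type":"object","properties":{"dx":{"type":"number"},"dy":{"type":"number"},"dz":{"type":"number"},"yaw":{"type":"number"},"hand":{"type":"number"}}}}},"required":["rows"]}

```bash
mkdir -p pics; ls; cat > h.py <<'E'
import numpy as np, cv2
from rig import state, viewer, arm
def cap(n, save=None):
    c=viewer.capture(n)
    if save: cv2.imwrite(f'pics/{save}.png', c['frame'][:,:,::-1])
    return c
def pts(c, uv):
    """pixel (u,v)-> world by depth map"""
    uv=np.asarray(uv,float).reshape(-1,2)
    n=cv2.undistortPoints(uv[:,None],c['mtx'],c['D'])[:,0]
    z=c['z_map'][uv[:,1].astype(int),uv[:,0].astype(int)]
    P=np.c_[n*z[:,None],z,np.ones(len(uv))]
    return (P@c['cam_to_world'].T)[:,:3]
def plane(c, uv, h):
    uv=np.asarray(uv,float).reshape(-1,2)
    n=cv2.undistortPoints(uv[:,None],c['mtx'],c['D'])[:,0]
    T=c['cam_to_world']; d=np.c_[n,np.ones(len(n))]@T[:3,:3].T; o=T[:3,3]
    return o+d*((h-o[2])/d[:,2])[:,None]
def cloud(c):
    v,u=np.nonzero(c['z_map']>0)
    return np.c_[u,v], pts(c,np.c_[u,v])
E
python3 - <<'E'
from h import *
s=state(); print({k:np.round(v,3) for k,v in s.items()})
a=cap('scene','sc0'); b=cap('side','si0')
for c in(a,b): print(c['cam_to_world'].round(3))
E
```

```text
pics
{'time': np.float64(0.0), 'joint_pos': array([ 1.118,  0.707, -0.028,  1.485,  0.022,  0.951, -0.075]), 'dq': array([-0.   , -0.001, -0.001, -0.001,  0.001, -0.001, -0.001]), 'effort': array([-0.0000e+00, -8.8320e+01,  1.2350e+00, -2.3616e+01,  1.7000e-02,
        7.0000e-03,  0.0000e+00]), 'tcp_pos': array([ 0.23 , -0.527,  0.231]), 'eef_rot': array([-3.075, -0.641,  0.   ]), 'contact_force': array([-0.162, -0.069,  0.512]), 'wrist_torque': array([0.026, 0.036, 0.021]), 'opening': np.float64(0.085)}
[[-0.456 -0.692  0.559 -0.193]
 [-0.89   0.345 -0.299  0.462]
 [ 0.014 -0.634 -0.773  1.128]
 [ 0.     0.     0.     1.   ]]
[[ 0.998  0.023 -0.062  0.629]
 [ 0.066 -0.416  0.907 -0.955]
 [-0.004 -0.909 -0.416  0.557]
 [ 0.     0.     0.     1.   ]]
```

View pics/sc0.png

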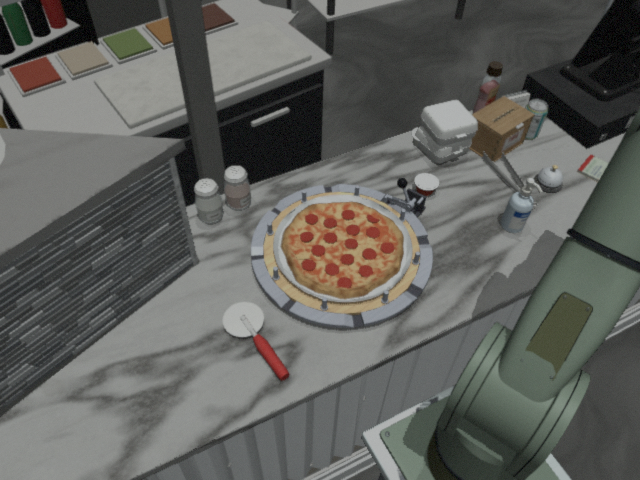

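View pics/si0.png

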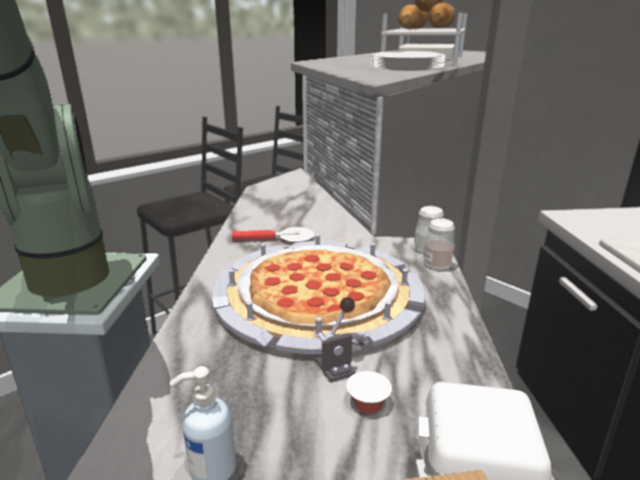

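The scene view shows the turntable at about (342,250), with the black knob near (403,183) by the red cup (425,185). In the side view the knob is at (347,304), the bracket at (338,355) and the cup at (369,390).

```bash
python3 - <<'E'
from h import *
from scipy.optimize import least_squares
for n,box in(('scene',(235,170,450,340)),('side',(195,225,440,400))):
    c=cap(n); uv,P=cloud(c); 
    m=(uv[:,0]>box[0])&(uv[:,0]<box[2])&(uv[:,1]>box[1])&(uv[:,1]<box[3])
    uv,P=uv[m],P[m]
    r=P[(abs(P[:,2]-.028)<.006)]
    # outer edge: hull of ring-top points
    h=cv2.convexHull(r[:,:2].astype(np.float32))[:,0]
    f=least_squares(lambda p:np.hypot(*(h-p[:2]).T)-.228,[.58,.08],loss='soft_l1',f_scale=.003)
    ctr=f.x; print(n,'ctr',ctr, 'res',np.abs(f.fun).mean())
    d=P[:,:2]-ctr; rad=np.hypot(*d.T); ang=np.degrees(np.arctan2(d[:,1],d[:,0]))
    t=(P[:,2]>.052)&(P[:,2]<.07)&(rad>.172)&(rad<.2)
    for k in range(-180,180,15):
        q=t&(ang>=k)&(ang<k+15)
        if q.sum()>2: print('pin',k,q.sum(),np.median(ang[q]).round(1),np.median(rad[q]).round(4),P[q,2].max().round(3))
    fr=c['frame'][uv[:,1],uv[:,0]]
    k=(fr.max(1)<60)&(P[:,2]>.085)&(P[:,2]<.14)&(rad<.3)
    print('knob',k.sum(),uv[k].mean(0),P[k].mean(0),P[k].min(0),P[k].max(0))
    g=(P[:,2]>.04)&(rad>.205)&(rad<.3)
    print('bracket',g.sum(),P[g].mean(0),P[g].min(0),P[g].max(0))
E
```

```text
scene ctr [ 0.57659582 -0.02633121] res 0.049030867823342955
pin -180 34 -176.7 0.1883 0.069
pin -135 26 -132.0 0.1878 0.07
pin -90 27 -87.0 0.1858 0.068
pin -45 23 -41.3 0.1844 0.068
pin 0 26 3.8 0.1843 0.069
pin 45 31 49.0 0.1861 0.068
pin 90 30 94.1 0.1871 0.069
pin 135 32 138.9 0.1883 0.068
knob 76 [401.86842105 182.61842105] [ 0.63444806 -0.23172299  0.11626584] [ 0.62306901 -0.24359424  0.09468535] [ 0.65112543 -0.22242888  0.12719685]
bracket 623 [ 0.67237476 -0.16660809  0.06828617] [ 0.58860575 -0.29231298  0.04003768] [0.84647425 0.13910091 0.12719685]
side ctr [ 0.57730892 -0.02989948] res 0.05876795311943978
pin -180 43 -175.7 0.1876 0.066
pin -135 48 -130.8 0.1887 0.067
pin -90 54 -86.9 0.1892 0.067
pin -45 49 -42.3 0.1869 0.067
pin 0 40 3.0 0.1843 0.066
pin 45 30 48.7 0.1847 0.067
pin 90 27 93.7 0.1848 0.067
pin 135 31 139.4 0.1859 0.068<stdin>:19: RuntimeWarning: Mean of empty slice.
  ret = um.true_divide(
Traceback (most recent call last):
ValueError: zero-size array to reduction operation minimum which has no identity
```

```bash
python3 - <<'E'
from h import *
C=[cap('scene'),cap('side')]
for c in C:
    uv,P=cloud(c)
    for p in [(515,215),(550,180),(425,185)] if c is C[0] else [(205,425),(369,390)]: print(p,pts(c,[p]).round(3))
    m=(P[:,2]>.09)&(P[:,2]<.35)&(P[:,0]>.2)&(P[:,0]<.85)&(P[:,1]<.3)&(P[:,1]>-.65)
    g=np.round(P[m]/.05).astype(int)
    for xy in np.unique(g[:,:2],axis=0):
        q=(g[:,:2]==xy).all(1)
        if q.sum()>15: print(xy*.05,q.sum(),P[m][q,2].max().round(3))
# ball centre by rays of centroids
c=C[1]; sub=c['frame'][285:322,325:370].max(2)<45
v,u=np.nonzero(sub); print('side ball px',u.mean()+325,v.mean()+285,len(u),u.min()+325,u.max()+325,v.min()+285,v.max()+285)
c2=C[0]; sub=c2['frame'][174:194,392:412].max(2)<45
v2,u2=np.nonzero(sub); print('scene ball px',u2.mean()+392,v2.mean()+174,len(u2))
print(plane(c,[(u.mean()+325,v.mean()+285)],.108), plane(c2,[(u2.mean()+392,v2.mean()+174)],.108))
E
```

```text
(515, 215) [[ 0.447 -0.466  0.064]]
(550, 180) [[ 0.522 -0.663  0.04 ]]
(425, 185) [[ 0.663 -0.338  0.037]]
[ 0.45 -0.5 ] 332 0.173
[ 0.45 -0.45] 161 0.139
[ 0.5  -0.45] 20 0.11
[ 0.65 -0.25] 75 0.128
[ 0.65 -0.2 ] 16 0.12
[ 0.7  -0.65] 98 0.121
[ 0.7 -0.6] 301 0.122
[ 0.75 -0.65] 83 0.123
[ 0.75 -0.6 ] 235 0.123
[ 0.75 -0.55] 198 0.135
[ 0.75 -0.5 ] 303 0.134
[ 0.75 -0.45] 287 0.137
[ 0.8  -0.65] 43 0.122
[ 0.8 -0.6] 69 0.12
[ 0.8  -0.55] 130 0.135
[ 0.8 -0.5] 185 0.136
[ 0.8  -0.45] 255 0.134
[0.8 0.2] 46 0.118
[0.8  0.25] 31 0.118
[ 0.85 -0.55] 61 0.135
[ 0.85 -0.5 ] 93 0.136
[ 0.85 -0.45] 121 0.135
[0.85 0.1 ] 40 0.12
[0.85 0.15] 170 0.124
[0.85 0.2 ] 121 0.126
[0.85 0.25] 125 0.125
(205, 425) [[ 0.464 -0.512  0.102]]
(369, 390) [[ 0.674 -0.361  0.034]]
[ 0.45 -0.5 ] 1820 0.17
[ 0.5 -0.5] 316 0.108
[ 0.65 -0.25] 218 0.123
[ 0.7 -0.6] 47 0.115
[ 0.75 -0.6 ] 215 0.116
[ 0.75 -0.55] 1902 0.131
[ 0.75 -0.5 ] 1302 0.13
[ 0.75 -0.45] 492 0.13
[ 0.8 -0.6] 30 0.116
[ 0.8  -0.55] 2271 0.131
[ 0.8 -0.5] 1324 0.131
[ 0.8  -0.45] 565 0.13
[0.8 0.2] 35 0.116
[ 0.85 -0.55] 1086 0.131
[ 0.85 -0.5 ] 685 0.131
[ 0.85 -0.45] 245 0.13
[0.85 0.1 ] 108 0.119
[0.85 0.15] 50 0.12
[0.85 0.2 ] 157 0.121<stdin>:13: RuntimeWarning: Mean of empty slice.
  ret = ret.dtype.type(ret / rcount)
Traceback (most recent call last):
ValueError: zero-size array to reduction operation minimum which has no identity
```

Request:
arm_command --rows '[{"dx":20,"dy":-4,"dz":-30,"yaw":-0.045,"hand":0},{"dx":65,"dy":-13,"dz":-30,"yaw":-0.045,"hand":0},{"dx":115,"dy":-23,"dz":-30,"yaw":-0.045,"hand":0},{"dx":165,"dy":-33,"dz":-30,"yaw":-0.045,"hand":0},{"dx":215,"dy":-43,"dz":-30,"yaw":-0.045,"hand":0},{"dx":265,"dy":-53,"dz":-30,"yaw":-0.045,"hand":0},{"dx":315,"dy":-63,"dz":-30,"yaw":-0.045,"hand":0},{"dx":360,"dy":-72,"dz":-30,"yaw":-0.045,"hand":0}]'

```text
time: 1.1
tcp_pos: [0.5317, -0.3163, 0.2614]
eef_rot: [3.06, 0.71, -0.0]
contact_force: [0.6, -1.5, 0.1]
opening: -0.0002
```

Request:
arm_command --rows '[{"dx":45,"dy":-7,"dz":0,"hand":0},{"dx":95,"dy":-14,"dz":0,"hand":0},{"dx":140,"dy":-21,"dz":10,"hand":0},{"dx":172,"dy":-26,"dz":50,"hand":0},{"dx":172,"dy":-26,"dz":70,"hand":0},{"dx":172,"dy":-26,"dz":70,"hand":0}]'

```text
schema error: expected keys dx, dy, dz, yaw, hand
```

```bash
python3 - <<'E'
from h import *
c=cap('wrist','w1'); cap('side','s1'); print(state()['tcp_pos'])
import cv2
a=cv2.imread('pics/w1.png');b=cv2.imread('pics/s1.png')[180:420,200:520]
cv2.imwrite('pics/m1.png',np.hstack([cv2.resize(a,(480,360)),cv2.resize(b,None,fx=1,fy=1)[:240].copy() if 0 else cv2.resize(b,(320,360))]))
uv,P=cloud(c); m=(P[:,2]>.09)&(P[:,2]<.13)&(np.hypot(P[:,0]-.638,P[:,1]+.236)<.04)
print(m.sum(), P[m].mean(0),P[m].min(0),P[m].max(0), uv[m].mean(0))
E
```

```text
[ 0.53504863 -0.31210107  0.26041946]
1463 [ 0.63779369 -0.23812885  0.1155425 ] [ 0.6257853  -0.24968239  0.09008786] [ 0.65217525 -0.22388581  0.12264546] [282.49350649  36.1442242 ]
```

View pics/m1.png

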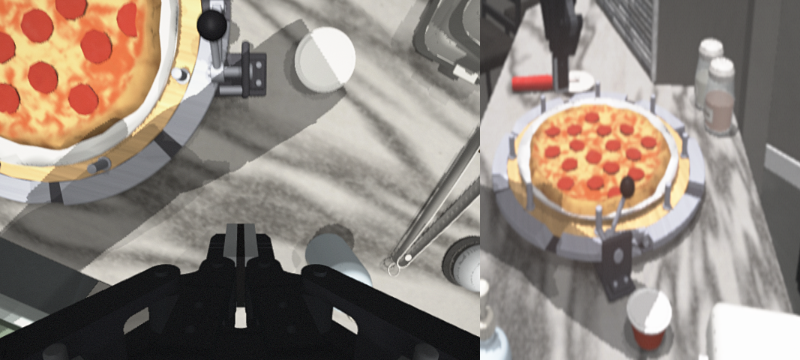

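The wrist view shows the ball at (212,25) in the montage; its depth puts the centre at (0.639,-0.237), which matches the geometry. The nose, bracket and cup are where I expected.

Request:
arm_command --rows '[{"dx":45,"dy":-7,"dz":0,"yaw":0,"hand":0},{"dx":95,"dy":-14,"dz":0,"yaw":0,"hand":0},{"dx":140,"dy":-21,"dz":10,"yaw":0,"hand":0},{"dx":166,"dy":-23,"dz":50,"yaw":0,"hand":0},{"dx":166,"dy":-23,"dz":70,"yaw":0,"hand":0},{"dx":166,"dy":-23,"dz":70,"yaw":0,"hand":0},{"dx":166,"dy":-23,"dz":70,"yaw":0,"hand":0}]'

```text
time: 1.9
tcp_pos: [0.669, -0.2248, 0.1923]
eef_rot: [3.06, 0.709, 0.001]
contact_force: [-0.1, -0.1, 0.6]
opening: 0.0002
```

Request:
arm_command --rows '[{"dx":8,"dy":-1,"dz":10,"yaw":0,"hand":0},{"dx":8,"dy":-1,"dz":40,"yaw":0,"hand":0},{"dx":8,"dy":-1,"dz":65,"yaw":0,"hand":0},{"dx":8,"dy":-1,"dz":85,"yaw":0,"hand":0},{"dx":8,"dy":-1,"dz":94,"yaw":0,"hand":0},{"dx":8,"dy":-1,"dz":94,"yaw":0,"hand":0}]'

```text
time: 2.5
tcp_pos: [0.6759, -0.2196, 0.0969]
eef_rot: [-3.06, -0.709, 0.001]
contact_force: [0.6, -0.6, 1.0]
opening: -0.0003
```

Request:
arm_command --rows '[{"dx":-8,"dy":0,"dz":0,"yaw":0,"hand":0},{"dx":-14,"dy":0,"dz":0,"yaw":0,"hand":0},{"dx":-19,"dy":0,"dz":0,"yaw":0,"hand":0},{"dx":-24,"dy":0,"dz":0,"yaw":0,"hand":0},{"dx":-29,"dy":0,"dz":0,"yaw":0,"hand":0},{"dx":-34,"dy":0,"dz":0,"yaw":0,"hand":0},{"dx":-39,"dy":0,"dz":0,"yaw":0,"hand":0},{"dx":-44,"dy":0,"dz":0,"yaw":0,"hand":0}]'

```text
time: 3.3
tcp_pos: [0.6359, -0.2393, 0.0972]
eef_rot: [-3.06, -0.71, 0.0]
contact_force: [0.6, 0.4, 0.4]
opening: -0.0001
```

Request:
arm_command --rows '[{"dx":-5,"dy":0,"dz":0,"yaw":0,"hand":0},{"dx":-10,"dy":0,"dz":0,"yaw":0,"hand":0},{"dx":-15,"dy":0,"dz":0,"yaw":0,"hand":0},{"dx":-20,"dy":0,"dz":0,"yaw":0,"hand":0},{"dx":-25,"dy":0,"dz":0,"yaw":0,"hand":0},{"dx":-30,"dy":0,"dz":0,"yaw":0,"hand":0},{"dx":-34,"dy":0,"dz":0,"yaw":0,"hand":0},{"dx":-34,"dy":0,"dz":0,"yaw":0,"hand":0}]'

```text
time: 4.1
tcp_pos: [0.6054, -0.2545, 0.0973]
eef_rot: [3.061, 0.709, -0.0]
contact_force: [0.6, 0.1, 0.0]
opening: -0.0001
```

```bash
python3 - <<'E'
from h import *
cap('side','s2'); c=cap('scene','c2'); print(state()['tcp_pos'])
a=cv2.imread('pics/s2.png')[260:400,250:450];b=cv2.imread('pics/c2.png')[140:280,300:500]
cv2.imwrite('pics/m2.png',cv2.resize(np.hstack([a,b]),None,fx=2,fy=2))
E
```

```text
[ 0.60593751 -0.25395279  0.09730916]
```

View pics/m2.png

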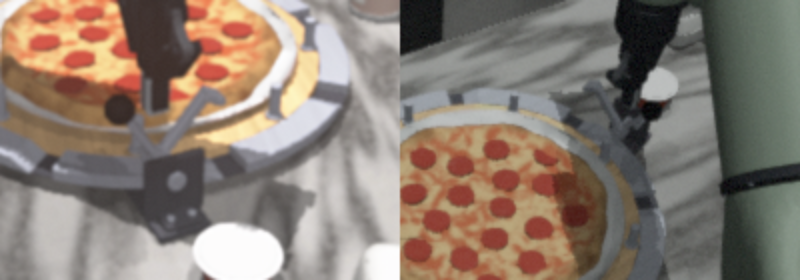

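The lever is thrown over: the ball is at (120,108), the nose arm points up, and the finger is clear. I'll lift and go to the near-left pin.

Request:
arm_command --rows '[{"dx":0,"dy":0,"dz":-30,"yaw":0,"hand":0},{"dx":0,"dy":0,"dz":-75,"yaw":0,"hand":0},{"dx":0,"dy":0,"dz":-110,"yaw":0,"hand":0},{"dx":-4,"dy":-40,"dz":-115,"yaw":-0.07,"hand":0},{"dx":-8,"dy":-90,"dz":-115,"yaw":-0.14,"hand":0},{"dx":-12,"dy":-140,"dz":-115,"yaw":-0.2,"hand":0},{"dx":-15,"dy":-185,"dz":-115,"yaw":-0.26,"hand":0},{"dx":-18,"dy":-230,"dz":-115,"yaw":-0.3,"hand":0}]'

```text
time: 5.0
tcp_pos: [0.4874, -0.0538, 0.2126]
eef_rot: [-2.918, -1.163, -0.001]
contact_force: [1.2, 1.2, -0.6]
opening: -0.0002
```

```bash
cat >> h.py <<'E'
def pins(c, ctr=(.577,-.029)):
    uv,P=cloud(c); d=P[:,:2]-ctr; rad=np.hypot(*d.T); ang=np.degrees(np.arctan2(d[:,1],d[:,0]))
    t=(P[:,2]>.052)&(P[:,2]<.07)&(rad>.172)&(rad<.2)
    out=[]
    for k in range(-180,180,15):
        q=t&(ang>=k)&(ang<k+15)
        if q.sum()>8: out.append((q.sum(),np.median(ang[q]).round(1),np.median(P[q],0).round(4)))
    return out
E
python3 - <<'E'
from h import *
print(state()['tcp_pos'],state()['eef_rot'])
for n in('scene','side'):
    c=cap(n,'c3'+n)
    for p in pins(c): print(n,*p)
E
```

```text
[ 0.48742738 -0.0537992   0.21255649] [-2.91821658e+00 -1.16314588e+00 -1.06521805e-03]
scene 33 -177.4 [ 0.3887 -0.0377  0.0618]
scene 29 -132.5 [ 0.4523 -0.1658  0.0616]
scene 24 -86.9 [ 0.5869 -0.213   0.0635]
scene 23 -40.8 [ 0.7149 -0.1489  0.0634]
scene 24 4.7 [ 0.7616 -0.0137  0.0626]
scene 29 49.6 [0.6987 0.1137 0.0624]
scene 28 94.3 [0.5628 0.1598 0.0621]
scene 35 138.5 [0.435  0.0972 0.0621]
side 43 -175.6 [ 0.3901 -0.0433  0.0603]
side 48 -130.8 [ 0.4533 -0.1725  0.0616]
side 27 -86.0 [ 0.5899 -0.217   0.0643]
side 49 -42.5 [ 0.7161 -0.1552  0.0607]
side 40 2.8 [ 0.7619 -0.0197  0.0611]
side 30 48.2 [0.6997 0.1076 0.0623]
side 26 94.0 [0.5639 0.1548 0.0605]
side 29 139.6 [0.4369 0.0914 0.0597]
```

Request:
arm_command --rows '[{"dx":9,"dy":-40,"dz":0,"yaw":-0.05,"hand":0},{"dx":20,"dy":-85,"dz":0,"yaw":-0.09,"hand":0},{"dx":30,"dy":-130,"dz":0,"yaw":-0.09,"hand":0},{"dx":34,"dy":-148,"dz":30,"yaw":-0.09,"hand":0},{"dx":34,"dy":-148,"dz":75,"yaw":-0.09,"hand":0},{"dx":34,"dy":-148,"dz":110,"yaw":-0.09,"hand":0},{"dx":34,"dy":-148,"dz":110,"yaw":-0.09,"hand":0}]'

```text
time: 5.8
tcp_pos: [0.4105, 0.0756, 0.0996]
eef_rot: [-2.864, -1.29, 0.008]
contact_force: [-0.5, 0.2, 0.0]
opening: -0.0
```

```bash
python3 - <<'E'
from h import *
c=cap('wrist','w4'); print(state()['tcp_pos'],state()['eef_rot'])
uv,P=cloud(c); m=(P[:,2]>.057)&(P[:,2]<.07)&(np.hypot(P[:,0]-.4365,P[:,1]-.095)<.02)
print(m.sum(),P[m].mean(0),P[m].min(0),P[m].max(0))
E
```

```text
[0.41120436 0.07549199 0.10166993] [-2.86427026 -1.28927948  0.00484775]
593 [0.43709431 0.09591314 0.06305159] [0.43094136 0.08956871 0.05702292] [0.44256953 0.10123852 0.06552871]
```

View pics/w4.png

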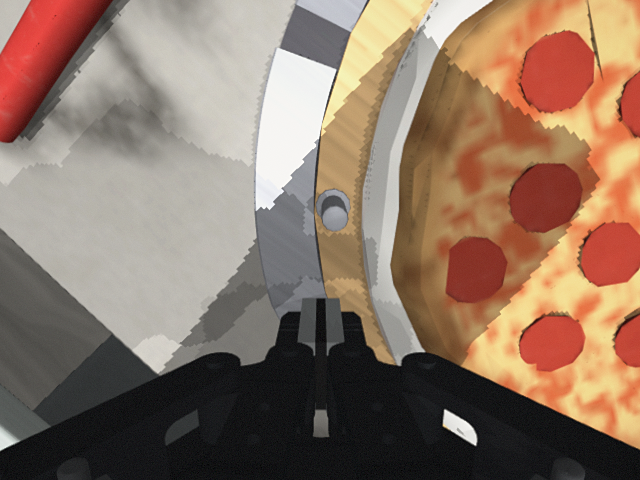

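The pin is at (333,210), straight ahead of the finger and slightly to its pan side. By depth it's at (0.437,0.0955).

```bash
cat > arc.py <<'E'
import sys
from h import *
from scipy.spatial.transform import Rotation as R
def rows(phis,r=.191,z=.052,ctr=(.577,-.0285)):
    s=state(); R0=R.from_rotvec(s['eef_rot']).as_matrix(); h0=np.arctan2(R0[1,0],R0[0,0])
    print('tcp',s['tcp_pos'].round(4),'phi',np.degrees(np.arctan2(s['tcp_pos'][1]-ctr[1],s['tcp_pos'][0]-ctr[0])).round(2),'r',np.hypot(*(s['tcp_pos'][:2]-ctr)).round(4))
    for f in phis:
        a=np.radians(f); p=np.array([ctr[0]+r*np.cos(a),ctr[1]+r*np.sin(a),z])
        print(f,(R0.T@(p-s['tcp_pos'])*1000).round(1), 'yaw',round(h0-(a-np.pi/2),3))
if __name__=='__main__': rows([float(x) for x in sys.argv[1:]])
E
python3 arc.py 147.5 145 142.5 140 137.5 135 132.5 130
```

```text
tcp [0.4112 0.0755 0.1017] phi 147.9 r 0.1957
147.5 [ 2.2  4.5 49.7] yaw -0.158
145.0 [10.5  3.4 49.6] yaw -0.114
142.5 [18.8  2.6 49.6] yaw -0.07
140.0 [27.1  2.2 49.6] yaw -0.027
137.5 [35.4  2.2 49.6] yaw 0.017
135.0 [43.8  2.5 49.6] yaw 0.061
132.5 [52.1  3.2 49.5] yaw 0.104
130.0 [60.3  4.2 49.5] yaw 0.148
```

Request:
arm_command --rows '[{"dx":2,"dy":4.5,"dz":25,"yaw":-0.1,"hand":0},{"dx":2,"dy":4.5,"dz":45,"yaw":-0.15,"hand":0},{"dx":2,"dy":4.5,"dz":50,"yaw":-0.15,"hand":0},{"dx":10.5,"dy":3.4,"dz":50,"yaw":-0.11,"hand":0},{"dx":18.8,"dy":2.6,"dz":50,"yaw":-0.07,"hand":0},{"dx":27.1,"dy":2.2,"dz":50,"yaw":-0.03,"hand":0},{"dx":35.4,"dy":2.2,"dz":50,"yaw":0.02,"hand":0},{"dx":43.8,"dy":2.5,"dz":50,"yaw":0.06,"hand":0}]'

```text
time: 6.65
tcp_pos: [0.4434, 0.1077, 0.0531]
eef_rot: [-2.904, -1.197, -0.002]
contact_force: [-0.0, -1.4, 1.0]
opening: -0.0001
```

```bash
cat > rot.py <<'E'
from h import *
S0={'scene':[(.3887,-.0377),(.4523,-.1658),(.5869,-.213),(.7149,-.1489),(.7616,-.0137),(.6987,.1137),(.5628,.1598),(.435,.0972)],
'side':[(.3901,-.0433),(.4533,-.1725),(.5899,-.217),(.7161,-.1552),(.7619,-.0197),(.6997,.1076),(.5639,.1548),(.4369,.0914)]}
for n in S0:
    c=cap(n); m=np.mean(S0[n],0); 
    a0=np.degrees(np.angle(np.mean([np.exp(1j*8*np.arctan2(y,x)) for x,y in np.array(S0[n])-m])))/8
    a=[np.arctan2(p[2][1]-m[1],p[2][0]-m[0]) for p in pins(c,m)]
    a1=np.degrees(np.angle(np.mean(np.exp(8j*np.array(a)))))/8
    print(n,'phase0',round(a0,2),'change mod 45',round((a1-a0)%45,2),'pins',np.degrees(a).round(1))
E
python3 rot.py; python3 arc.py 132 129 126 123 120 117 114 111
```

```text
scene phase0 3.66 change mod 45 37.46 pins [ 39.5  84.5 136.8 174.2]
side phase0 3.71 change mod 45 35.35 pins [-141.8  -96.9  -52.2   -7.1   38.3   83.4  129.6  136.1  173.3]
tcp [0.4436 0.108  0.0528] phi 134.34 r 0.1908
132.0 [7.8 0.1 0.8] yaw 0.051
129.0 [17.8  0.9  0.9] yaw 0.104
126.0 [27.7  2.2  0.9] yaw 0.156
123.0 [37.5  4.   0.9] yaw 0.208
120.0 [47.3  6.3  0.9] yaw 0.261
117.0 [56.8  9.1  0.9] yaw 0.313
114.0 [66.3 12.5  1. ] yaw 0.366
111.0 [75.5 16.3  1. ] yaw 0.418
```

Request:
arm_command --rows '[{"dx":7.8,"dy":0.1,"dz":0,"yaw":0.051,"hand":0},{"dx":17.8,"dy":0.9,"dz":0,"yaw":0.104,"hand":0},{"dx":27.7,"dy":2.2,"dz":0,"yaw":0.156,"hand":0},{"dx":37.5,"dy":4,"dz":0,"yaw":0.208,"hand":0},{"dx":47.3,"dy":6.3,"dz":0,"yaw":0.261,"hand":0},{"dx":56.8,"dy":9.1,"dz":0,"yaw":0.313,"hand":0},{"dx":66.3,"dy":12.5,"dz":0,"yaw":0.366,"hand":0},{"dx":75.5,"dy":16.3,"dz":0,"yaw":0.418,"hand":0}]'

```text
time: 7.55
tcp_pos: [0.5075, 0.1489, 0.0525]
eef_rot: [-3.089, -0.572, 0.001]
contact_force: [-1.3, -0.1, -0.4]
opening: -0.0001
```

```bash
sed -i 's/    a=\[np/    a=[np/; s/for p in pins(c,m)\]/for p in pins(c,m)]; tc=state()["tcp_pos"][:2]; ft=np.arctan2(tc[1]-m[1],tc[0]-m[0]); a=[q for q in a if abs(np.angle(np.exp(1j*(q-ft))))>np.radians(15) or state()["tcp_pos"][2]>.08]/' rot.py
python3 rot.py; python3 arc.py 110 108 106 104 102 101 100 99
```

```text
scene phase0 3.66 change mod 45 13.12 pins [151.8]
side phase0 3.71 change mod 45 11.15 pins [-165.6 -164.5 -121.  -119.3  -76.2  -30.6  -29.4   14.2   15.6   59.5
   60.9  149.1  150.5]
tcp [0.5081 0.1491 0.0524] phi 111.21 r 0.1905
110.0 [ 4.  -0.5  0.4] yaw 0.018
108.0 [10.7 -0.3  0.4] yaw 0.053
106.0 [17.3  0.2  0.5] yaw 0.088
104.0 [24.   0.9  0.5] yaw 0.123
102.0 [30.6  1.9  0.5] yaw 0.158
101.0 [33.9  2.4  0.5] yaw 0.175
100.0 [37.1  3.   0.5] yaw 0.193
99.0 [40.4  3.7  0.5] yaw 0.21
```

Request:
arm_command --rows '[{"dx":4,"dy":-0.5,"dz":0,"yaw":0.018,"hand":0},{"dx":10.7,"dy":-0.3,"dz":0,"yaw":0.053,"hand":0},{"dx":17.3,"dy":0.2,"dz":0,"yaw":0.088,"hand":0},{"dx":24,"dy":0.9,"dz":0,"yaw":0.123,"hand":0},{"dx":30.6,"dy":1.9,"dz":0,"yaw":0.158,"hand":0},{"dx":33.9,"dy":2.4,"dz":0,"yaw":0.175,"hand":0},{"dx":33.9,"dy":2.4,"dz":0,"yaw":0.175,"hand":0}]'

```text
time: 8.35
tcp_pos: [0.5404, 0.1587, 0.0522]
eef_rot: [-3.127, -0.301, -0.001]
contact_force: [0.0, -0.2, 0.3]
opening: 0.0001
```

```bash
python3 rot.py; python3 arc.py 101 100 99 
python3 - <<'E'
from h import *
cap('side','s5');cap('scene','c5')
a=cv2.imread('pics/s5.png')[220:400,200:440]
cv2.imwrite('pics/m5.png',cv2.resize(a,None,fx=3,fy=3,interpolation=cv2.INTER_CUBIC))
E
```

```text
scene phase0 3.66 change mod 45 1.53 pins [-175.1  140.5]
side phase0 3.71 change mod 45 1.66 pins [-174.2 -129.5  -84.6  -39.9    5.1   50.5  140.3]
tcp [0.5399 0.1585 0.0523] phi 101.22 r 0.1906
101.0 [ 0.7 -0.4  0.3] yaw 0.001
100.0 [ 4.1 -0.3  0.3] yaw 0.019
99.0 [ 7.4 -0.2  0.3] yaw 0.036
```

View pics/m5.png

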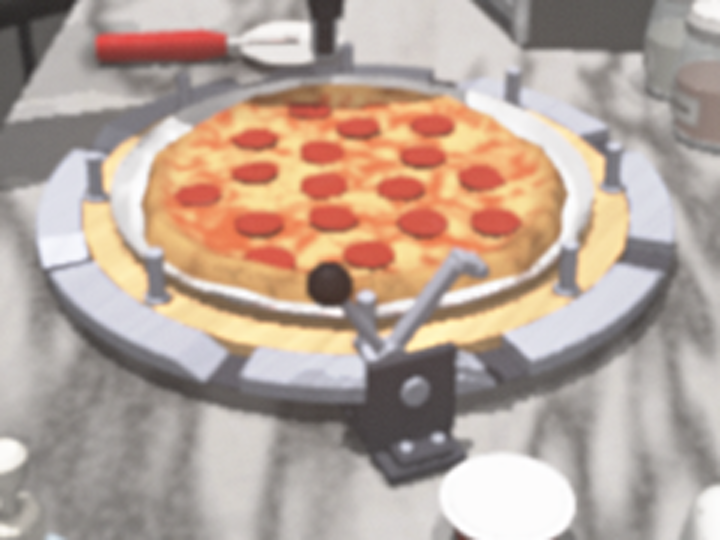

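The table has turned by about -43.4°, the pawl is still up (ball at (329,284)), and the pan and cup are in place. I'll push the last 1.6°.

Request:
arm_command --rows '[{"dx":2.5,"dy":-0.3,"dz":0,"yaw":0.01,"hand":0},{"dx":4.5,"dy":-0.3,"dz":0,"yaw":0.02,"hand":0},{"dx":5,"dy":-0.3,"dz":0,"yaw":0.024,"hand":0},{"dx":5,"dy":-0.3,"dz":0,"yaw":0.024,"hand":0}]'

```text
time: 8.95
tcp_pos: [0.545, 0.1598, 0.0523]
eef_rot: [-3.13, -0.265, -0.0]
contact_force: [-0.9, 0.1, -0.0]
opening: -0.0001
```

```bash
python3 rot.py; python3 arc.py 99.5
```

```text
scene phase0 3.66 change mod 45 0.5 pins [-175.9  139.2]
side phase0 3.71 change mod 45 0.73 pins [-175.5 -130.5  -85.3  -41.     4.3   49.5  139.6]
tcp [0.5449 0.1598 0.0523] phi 99.67 r 0.191
99.5 [0.6 0.1 0.3] yaw 0.003
```

Request:
arm_command --rows '[{"dx":1.2,"dy":0,"dz":0,"yaw":0.006,"hand":0},{"dx":2.2,"dy":0,"dz":0,"yaw":0.01,"hand":0},{"dx":2.2,"dy":0,"dz":0,"yaw":0.01,"hand":0},{"dx":2.2,"dy":0,"dz":0,"yaw":0.01,"hand":0},{"dx":-4,"dy":0,"dz":0,"yaw":0.01,"hand":0},{"dx":-12,"dy":0,"dz":0,"yaw":0.01,"hand":0},{"dx":-12,"dy":0,"dz":-30,"yaw":0.01,"hand":0},{"dx":-12,"dy":0,"dz":-75,"yaw":0.01,"hand":0}]'

```text
time: 9.85
tcp_pos: [0.5313, 0.1574, 0.1267]
eef_rot: [3.131, 0.249, -0.006]
contact_force: [0.6, 1.1, 0.8]
opening: 0.0
```

Request:
arm_command --rows '[{"dx":0,"dy":0,"dz":-45,"yaw":0,"hand":0},{"dx":0,"dy":0,"dz":-85,"yaw":0,"hand":0},{"dx":0,"dy":0,"dz":-85,"yaw":0,"hand":0}]'

```text
time: 10.15
tcp_pos: [0.534, 0.158, 0.2169]
eef_rot: [-3.13, -0.249, -0.01]
contact_force: [0.3, 0.1, -0.5]
opening: 0.0001
```

```bash
python3 rot.py; python3 rot.py; python3 -c "
from h import *
print(state()['tcp_pos'],state()['eef_rot'])"
```

```text
scene phase0 3.66 change mod 45 44.96 pins [-176.3    3.3   93.8  138.7]
side phase0 3.71 change mod 45 0.01 pins [-176.7 -131.3  -85.9  -41.6    3.6   49.2   93.9  138.5]
scene phase0 3.66 change mod 45 0.02 pins [-176.5    3.5   93.9  138.8]
side phase0 3.71 change mod 45 0.08 pins [-176.2 -131.2  -85.9  -41.7    3.6   49.    93.9  138.8]
[0.53234096 0.15771694 0.21148627] [ 3.13168102e+00  2.49205829e-01 -2.34667332e-03]
```

The rotation is -45.0° in both cameras. Next I'll go behind the ball.

Request:
arm_command --rows '[{"dx":-6,"dy":40,"dz":0,"yaw":-0.06,"hand":0},{"dx":-13,"dy":88,"dz":0,"yaw":-0.12,"hand":0},{"dx":-19,"dy":137,"dz":0,"yaw":-0.18,"hand":0},{"dx":-26,"dy":186,"dz":0,"yaw":-0.24,"hand":0},{"dx":-33,"dy":235,"dz":0,"yaw":-0.297,"hand":0},{"dx":-39,"dy":284,"dz":0,"yaw":-0.297,"hand":0},{"dx":-46,"dy":333,"dz":0,"yaw":-0.297,"hand":0},{"dx":-51,"dy":370,"dz":0,"yaw":-0.297,"hand":0}]'

```text
time: 11.15
tcp_pos: [0.54, -0.2188, 0.2111]
eef_rot: [-3.06, -0.707, 0.003]
contact_force: [0.3, -0.9, 0.1]
opening: 0.0
```

Request:
arm_command --rows '[{"dx":0,"dy":0,"dz":0,"yaw":0,"hand":0}]'

```text
time: 11.25
tcp_pos: [0.5395, -0.2211, 0.2109]
eef_rot: [3.062, 0.7, -0.004]
contact_force: [-0.6, -0.1, 1.6]
opening: -0.0001
```

```bash
cat > to.py <<'E'
import sys
from h import *
from scipy.spatial.transform import Rotation as R
s=state(); M=R.from_rotvec(s['eef_rot']).as_matrix()
print(s['tcp_pos'].round(4),'heading',np.degrees(np.arctan2(M[1,0],M[0,0])).round(2))
print((M.T@(np.array(sys.argv[1:4],float)-s['tcp_pos'])*1000).round(1))
E
python3 to.py .542 -.2845 .098
python3 - <<'E'
from h import *
c=cap('wrist','w6'); uv,P=cloud(c); k=c['frame'][uv[:,1],uv[:,0]].max(1)<60
m=k&(P[:,2]>.09)&(P[:,2]<.13)&(np.hypot(P[:,0]-.576,P[:,1]+.268)<.03); print(m.sum(),P[m].min(0),P[m].max(0))
E
```

```text
[ 0.5395 -0.2211  0.2109] heading 25.74
[-25.   58.2 113. ]
1460 [ 0.5641777  -0.27784069  0.09264853] [ 0.58974048 -0.25390746  0.12017961]
```

Request:
arm_command --rows '[{"dx":-20,"dy":40,"dz":0,"yaw":0,"hand":0},{"dx":-25,"dy":57,"dz":10,"yaw":0,"hand":0},{"dx":-25,"dy":57,"dz":45,"yaw":0,"hand":0},{"dx":-25,"dy":57,"dz":80,"yaw":0,"hand":0},{"dx":-25,"dy":57,"dz":105,"yaw":0,"hand":0},{"dx":-25,"dy":57,"dz":113,"yaw":0,"hand":0},{"dx":-25,"dy":57,"dz":113,"yaw":0,"hand":0}]'

```text
time: 12.0
tcp_pos: [0.5435, -0.277, 0.0984]
eef_rot: [-3.059, -0.71, 0.002]
contact_force: [-0.1, -0.7, 0.8]
opening: -0.0003
```

```bash
python3 to.py .577 -.266 .098; python3 rot.py
```

```text
[ 0.5435 -0.277   0.0984] heading 26.15
[34.9  4.9  0.3]
scene phase0 3.66 change mod 45 44.98 pins [-176.5 -131.2  -86.7  -41.5    3.6   48.5   93.9  138.9]
side phase0 3.71 change mod 45 0.2 pins [-176.2 -131.2  -85.9  -41.7    3.7   49.2   93.9  139.4]
```

Request:
arm_command --rows '[{"dx":5,"dy":4,"dz":0,"yaw":0,"hand":0},{"dx":11,"dy":4,"dz":0,"yaw":0,"hand":0},{"dx":16,"dy":4,"dz":0,"yaw":0,"hand":0},{"dx":21,"dy":4,"dz":0,"yaw":0,"hand":0},{"dx":26,"dy":4,"dz":0,"yaw":0,"hand":0},{"dx":31,"dy":4,"dz":0,"yaw":0,"hand":0},{"dx":36,"dy":4,"dz":0,"yaw":0,"hand":0},{"dx":41,"dy":4,"dz":0,"yaw":0,"hand":0}]'

```text
time: 12.9
tcp_pos: [0.5828, -0.2631, 0.0993]
eef_rot: [-3.06, -0.71, -0.0]
contact_force: [-1.1, 0.9, 0.3]
opening: 0.0004
```

Request:
arm_command --rows '[{"dx":5,"dy":0,"dz":0,"yaw":0,"hand":0},{"dx":10,"dy":0,"dz":0,"yaw":0,"hand":0},{"dx":15,"dy":0,"dz":0,"yaw":0,"hand":0},{"dx":20,"dy":0,"dz":0,"yaw":0,"hand":0},{"dx":24,"dy":0,"dz":0,"yaw":0,"hand":0},{"dx":24,"dy":0,"dz":0,"yaw":0,"hand":0},{"dx":18,"dy":0,"dz":0,"yaw":0,"hand":0},{"dx":8,"dy":0,"dz":0,"yaw":0,"hand":0}]'

```text
time: 13.7
tcp_pos: [0.589, -0.26, 0.0992]
eef_rot: [-3.06, -0.71, 0.0]
contact_force: [0.1, -0.3, 0.3]
opening: 0.0002
```

Request:
arm_command --rows '[{"dx":-5,"dy":0,"dz":-30,"yaw":0,"hand":0},{"dx":-5,"dy":0,"dz":-75,"yaw":0,"hand":0},{"dx":-25,"dy":0,"dz":-115,"yaw":0,"hand":0},{"dx":-70,"dy":0,"dz":-120,"yaw":0,"hand":0},{"dx":-115,"dy":0,"dz":-120,"yaw":0,"hand":0},{"dx":-115,"dy":0,"dz":-120,"yaw":0,"hand":0}]'

```text
time: 14.3
tcp_pos: [0.4806, -0.3145, 0.2203]
eef_rot: [3.061, 0.699, -0.004]
contact_force: [1.1, 0.0, -0.3]
opening: -0.0004
```

```bash
python3 rot.py; python3 - <<'E'
from h import *
print(state()['tcp_pos']); c=cap('scene','c7'); cap('side','s7')
uv,P=cloud(c); k=c['frame'][uv[:,1],uv[:,0]].max(1)<60
m=k&(P[:,2]>.09)&(P[:,2]<.135)&(np.hypot(P[:,0]-.61,P[:,1]+.25)<.06); print(m.sum(),P[m].mean(0))
a=cv2.imread('pics/s7.png')[220:400,200:440]
cv2.imwrite('pics/m7.png',cv2.resize(a,None,fx=3,fy=3,interpolation=cv2.INTER_CUBIC))
E
```

```text
scene phase0 3.66 change mod 45 0.06 pins [-176.3 -131.5  -86.4  -41.5    4.    49.1   93.7  138.8]
side phase0 3.71 change mod 45 0.01 pins [-176.2 -131.2  -86.4  -41.8    3.6   48.8   94.2  138.8]
[ 0.48505665 -0.31138767  0.21974135]
73 [ 0.63430039 -0.23170934  0.1161655 ]
```

View pics/m7.png

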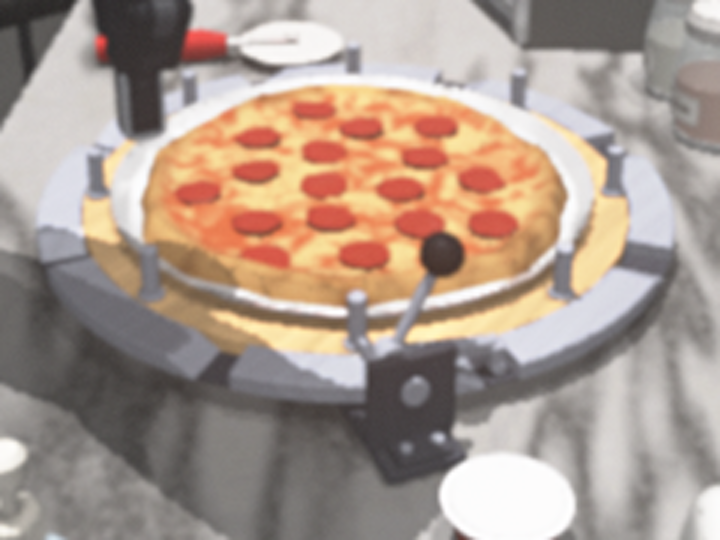

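The ball is back at (442,254) and the nose is down in the notch at (490,360). The ball's depth position (0.6343,-0.2317,0.1162) equals its start reading to within 0.2 mm, so the pawl is fully home. The arm is clear.

```bash
python3 -c "
from h import *
print(arm.finish_job())"
```

```text
the job is handed in; nothing more can be done
None
```

The turntable is back exactly one notch, the pawl has dropped home in that notch, and the job is handed in at about 14.5 s of the 64 s allowed.

- **Moves:** I pushed the ball lever over with the shut fingertips and it stayed up. I then pushed the table clockwise by its near-left pin, and pushed the lever back from behind.
- **Table angle:** both cameras put the turn at -45.0°, to within about 0.1° at the end.
- **Pawl:** the ball is back at its pawl-down position to within 0.2 mm, and the last picture shows the nose in the notch.
- **Surroundings:** the pan is still inside the pins, and the cup and cutter look unmoved. I checked these by eye in the last picture, not by measurement.
- **Forces:** the readings at the end of each move call stayed under 2 N. The arm was clear of everything at hand-in.

No final check failed. During the pushing, some intermediate angle readings were 1–2° apart because the finger was in view; they agreed once the arm was lifted.

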